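# Pull the burr carrier of the coffee grinder and tip it over the bowl

## Robot

A 7-joint arm with a two-finger parallel gripper is mounted at the origin on a cart in front of the work surface, level with it; the furniture and walls round the work are solid. World frame = base frame: x ahead of the robot, y to its left, z up, the work surface at z = 0. Lengths are in m, angles in rad, forces in N, time in s.
With the tool pointing down it reaches from about 0.425 to 0.925 m from the base axis. Payload 6.8 kg.
Tool frame: the origin (TCP) lies on the front face of the gripper's body, between the roots of the fingers; the fingertips stand 73 mm ahead of it and the grasp point (between the pads) lies 54 mm ahead of it (env.nose_length is the distance from the TCP to the fingertips, in m); z points along the fingers, y is the line along which they close (so a half turn about z gives the same grasp; the last joint's range is limited). The gripper opens to 85 mm and grips with 20 to 120 N. Pads are 22 mm wide; open, the fingers measure 114 mm over their backs; the gripper's body (76 mm by 85 mm) begins 54 mm behind the grasp point. The pads swing forward as they close: fully open they stand 13 mm farther back than shut.
Start: joints at [-1.4, 0.477, 0.022, 1.555, -0.011, 1.109, -0.083], TCP at [0.186, 0.649, 0.304] pointing down, gripper open.
Joint ranges: [-2.96, 2.96], [-0.34, 2.1], [-1.41, 1.46], [0.24, 2.44], [-1.37, 4.51], [0.17, 1.92], [-2.96, 2.96]. Speed limits (rad/s): [2.39, 2.39, 3.14, 3.14, 3.14, 3.14, 3.14].

## Interface

Orientations are given as a unit quaternion [w, x, y, z].
In Python, from cell import env, kin, camera, calibration, job gives the robot as it stands. The module is installed in compiled form; this text tells all that it offers. Calls block until the motion is done:
- env.reach(position, orientation): joint-space move of the TCP to a pose.
- env.movel(position, velocity=0.15, rot=None, stop_force=None): straight line of the TCP; rot=None keeps the orientation; velocity is the mean speed in m/s. With stop_force (N) it stops when the force on the tool has changed by that much, and returns True; else False.
- env.goto_joints(angles): joint-space move.
- env.grip(opening, f_grip=None): finger opening in m; f_grip is the grip in N (None keeps the last); returns when the fingers have stopped.
- env.dwell(seconds).
- kin.inverse_kinematics(position, orientation): joint angles nearest the present ones, or None.
- env.get_state(): the state.
- camera(name): name is "scene" or "top"; returns (picture, depth): 400x640x3 uint8, blue, green, red; 400x640 float32, m along the optical axis (not along the pixel's ray), 0 where there is no reading.
- calibration(name): a dict with "fx", "fy", "cx", "cy" (pixels), "rvec" (rotation vector, rad) and "tvec" (3), from world to camera coordinates, as OpenCV has them. Camera axes: x right, y down, z forward; pixel columns grow to the right and rows downward; lengths in m; the calibration is good to about 2 mm. A picture is of the moment at which its call begins. calibration takes no time and is no camera call.
A pose or a line that the arm cannot do raises env.PlanningError and nothing moves.
- job.job_done(): hands the job in; it is judged then, once.
The state is a dict: "time": time; "qpos": joint angles; "joint_velocities": joint speeds; "joint_torque": joint torques, N m; "tcp_pos": TCP position; "orientation": TCP orientation; "force": force on the tool from outside, world axes, zero at the start; "torque": the same for the moment, N m; "opening": finger opening in m; "gripper_force": force on a finger pad.
Only numpy, scipy, OpenCV 4.12 (cv2) and the standard library are available. Lean on these libraries where they do the work, as an engineer would, in place of code of your own. Each camera call takes 0.05 s, during which the arm holds its last target. There are 200 camera calls.

## Task

The coffee grinder is being cleaned: draw the key out of its well in the grinder's deck, put its blade into the slotted lock screw and turn the screw anticlockwise (seen from above) by about a quarter turn so that its cam swings clear of the burr carrier, then put the key back in its well, fully home. Lift the burr carrier straight out by its handle bar and finish while holding it, still and well raised above the middle of the bowl, tipped over by clearly more than 45 degrees so that what clings to the burr can fall into the bowl. Do not let go of it, and leave the bowl, hopper, mug and brush where they are.

Things in the scene. Friction and masses are not known exactly. Their poses are not given: they have to be found in the camera images.
- grinder: Burr grinder without its hopper, grey housing 190 x 130 mm, steel deck 175 mm above the worktop; fixed. Origin under its centre at worktop height; x runs from its front (spout, knob, cup of grounds) to its back, z up. On the deck's middle line, in its x: burr carrier at -35 mm, lock screw at +30 mm, key well at +72 mm.
- key: Service key upright in the well, 76 mm, 60 g, any yaw. Origin mid blade tip, z up to the bow. Blade 12 mm wide (x), 2.6 mm thick (y; last 3 mm 1.6 mm), 9.5 mm long; then a round 12 mm shank; 24 mm collar, underside at z = 28 mm, rests on the deck; flat black bow to grip, 32 mm wide (x), 10 mm thick (y), z = 44 to 76 mm (middle 60).
- well_mouth (a point): Middle of the mouth of the key's well, at deck height: a round vertical hole of 15 mm diameter, 30 mm deep (the key's shank has 12 mm; any yaw fits). When the key is home its collar lies on the deck and its origin is 28 mm below this point.
- screw_slot (a point): Middle of the floor of the screw's slot, 7 mm above the deck. The slot is 5 mm wide, 6 mm deep, open at both ends, and runs along this frame's x; round head of 24 mm diameter, its top 13 mm above the deck. The frame turns with the screw.
- lock_screw (a joint): Angle of the captive lock screw in rad, vertical axis, stops at 0 and 1.65. Starts at 0 to 0.2 (locked: its 13 mm wide cam reaches 34 mm from the axis, over the carrier's flange) and grows anticlockwise seen from above; from 1.1 on the cam is clear. Friction about 0.04 N m, stays where left. Key and slot have about 0.2 rad of play.
- carrier: Burr carrier seated in the grinder's throat, about 160 g. Origin on its axis at the flange's underside (deck height when seated), z up. Black flange 76 mm across, 4 mm thick; below it a steel burr 60 mm across down to z = -26 mm, in a 64 mm throat; above it a handle bar along x, 50 mm long, 10 mm thick (y), 13 mm high, middle at z = 32 mm, legs at x = +-20 mm.
- burr_face (a point): Middle of the toothed underside of the carrier (26 mm below the carrier's origin); the frame is the carrier's.
- bowl: White ceramic bowl, 140 mm across the rim and 55 mm high, standing on the worktop. Origin under its centre.
- hopper: Clear conical bean hopper with a black lid, 120 mm wide and 117 mm high, a bystander. Origin under its centre.
- mug: Mug, 81 x 113 x 101 mm, a bystander. Origin under its centre.
- brush: Cleaning brush, 150 mm long, lying on the worktop, a bystander. Origin at its underside.
Mind the look-alikes: they are no part of the job. What is shaped like the carrier but blue or purple is not meant.

How it is judged:
By the outcome, as a careful person would: the job done as asked, in the order asked, and still so for the second after the job is handed in, while the arm keeps its last pose, push and grip.
It also fails if it takes over 54 s, if anything falls off the work surface, if the arm or the gripper's body presses on something with over 40 N, if the wrist force passes 120 N, or if a joint passes its speed limit or range.

## Working session

There is one attempt and no reset: what is moved stays moved. The work goes in short steps, each a Python script; the robot and the scene stay as the last script left them, time stands still between calls to the robot, and variables do not carry over. Pictures are saved under pics/ and viewed, at most 11 in all, crops included, and the job is handed in when it is done.

```bash
mkdir -p pics; cat > h.py <<'E'
import numpy as np, cv2
from cell import env, kin, camera, calibration, job
def cal(n):
    c=calibration(n); R=cv2.Rodrigues(np.array(c["rvec"],float))[0]; return c,R,np.array(c["tvec"],float).reshape(3)
def cloud(n,d):
    c,R,t=cal(n); v,u=np.mgrid[0:d.shape[0],0:d.shape[1]]
    P=np.stack([(u-c["cx"])/c["fx"]*d,(v-c["cy"])/c["fy"]*d,d],-1)
    W=(P-t)@R; W[d<=0]=np.nan; return W
def proj(n,p):
    c,R,t=cal(n); q=R@np.array(p)+t; return c["fx"]*q[0]/q[2]+c["cx"],c["fy"]*q[1]/q[2]+c["cy"]
E
python3 - <<'E'
from h import *
for n in("scene","top"):
    p,d=camera(n); cv2.imwrite(f"pics/{n}0.png",p); np.save(n+"0.npy",d)
    c,R,t=cal(n); print(n,c["fx"],"pos",-R.T@t,"axis",R[2])
print(env.get_state()["time"])
E
```

```text
scene 376.88581336058314 pos [ 0.21599442 -0.86617187  0.54097039] axis [ 0.37664453  0.82185862 -0.42741936]
top 394.16283958964544 pos [ 0.38659129 -0.07161288  1.34296999] axis [ 0.15677198 -0.01953765 -0.98744156]
0.1
```

View pics/scene0.png

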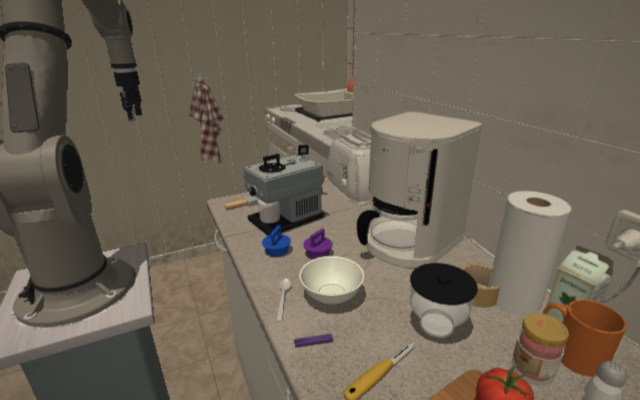

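View pics/top0.png

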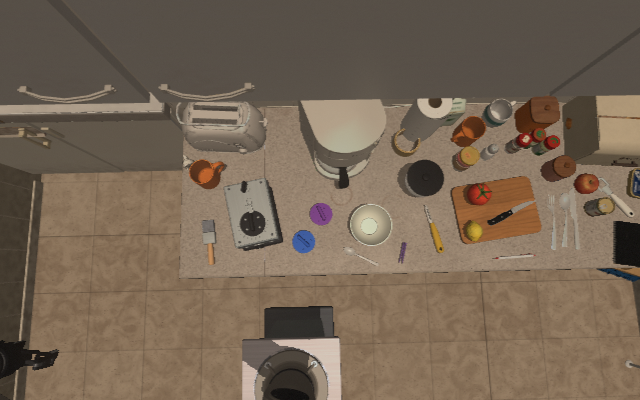

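The top view shows the grinder at about (253,213), its carrier at (252,224), the key at (243,186) and the bowl at (371,225). Next I'll measure the point clouds.

```bash
python3 - <<'E'
from h import *
p=cv2.imread("pics/top0.png"); d=np.load("top0.npy"); W=cloud("top",d)
q=cv2.imread("pics/scene0.png")
a=cv2.resize(p[170:255,215:290],None,fx=6,fy=6,interpolation=cv2.INTER_CUBIC)
b=cv2.resize(q[135:235,235:335],None,fx=5,fy=5,interpolation=cv2.INTER_CUBIC)
H=510
im=np.zeros((H,800,3),np.uint8); a=cv2.resize(a,(400,int(400*85/75))); b=cv2.resize(b,(400,400)); im[:a.shape[0],:400]=a; im[:400,400:]=b
cv2.imwrite("pics/c1.png",im)
m=np.zeros(d.shape,bool); m[165:260,205:295]=True
z=W[...,2]
deck=m&(abs(z-.175)<.006)
print("deck n",deck.sum(),np.median(z[deck]))
r=cv2.minAreaRect(W[deck][:,:2].astype(np.float32)*1000); print("deck rect",r)
for lo,hi in((.178,.19),(.19,.2),(.2,.22),(.22,.26)):
    s=m&(z>lo)&(z<hi); 
    n,l,st,ce=cv2.connectedComponentsWithStats(s.astype(np.uint8),connectivity=8)
    for i in range(1,n):
        if st[i,4]>3: w=W[l==i]; print(lo,hi,st[i],w.mean(0).round(4),np.ptp(w,axis=0).round(3))
mb=np.zeros(d.shape,bool); mb[195:255,340:400]=True
s=mb&(z>.045)&(z<.07); r=cv2.minEnclosingCircle(W[s][:,:2].astype(np.float32)*1000); print("bowl",r, z[s].max(), np.median(z[245:255,300:340]))
E
```

```text
deck n 2372 0.17524160989128768
deck rect ((545.3721313476562, 108.63177490234375), (189.50067138671875, 129.55136108398438), 11.78679084777832)
0.178 0.19 [246 185   4   7  14] [0.6159 0.1162 0.1814] [0.019 0.009 0.01 ]
0.178 0.19 [261 185   3   2   4] [0.6243 0.071  0.1786] [0.003 0.006 0.001]
0.178 0.19 [232 196   4   2   4] [0.5926 0.1568 0.1785] [0.003 0.009 0.001]
0.178 0.19 [240 198  26  39 373] [0.5235 0.1028 0.1811] [0.113 0.074 0.012]
0.178 0.19 [238 208   4   2   4] [0.5551 0.1384 0.1795] [0.003 0.009 0.003]
0.178 0.19 [262 234   5   5   7] [0.471  0.0647 0.1797] [0.012 0.011 0.005]
0.178 0.19 [270 235   3   4   6] [0.4689 0.0449 0.18  ] [0.008 0.007 0.007]
0.178 0.19 [256 239   3   3   4] [0.4599 0.0866 0.1789] [0.006 0.006 0.002]
0.2 0.22 [241 182   5  11  23] [0.6116 0.1208 0.2126] [0.026 0.012 0.02 ]
0.2 0.22 [248 214   6  17  65] [0.51   0.1009 0.2125] [0.047 0.015 0.015]
0.22 0.26 [241 181   4  10  25] [0.6162 0.1227 0.2229] [0.027 0.009 0.009]
bowl ((512.2215576171875, -268.8322448730469), 69.79436492919922) 0.060837615488947616 nan
```

View pics/c1.png

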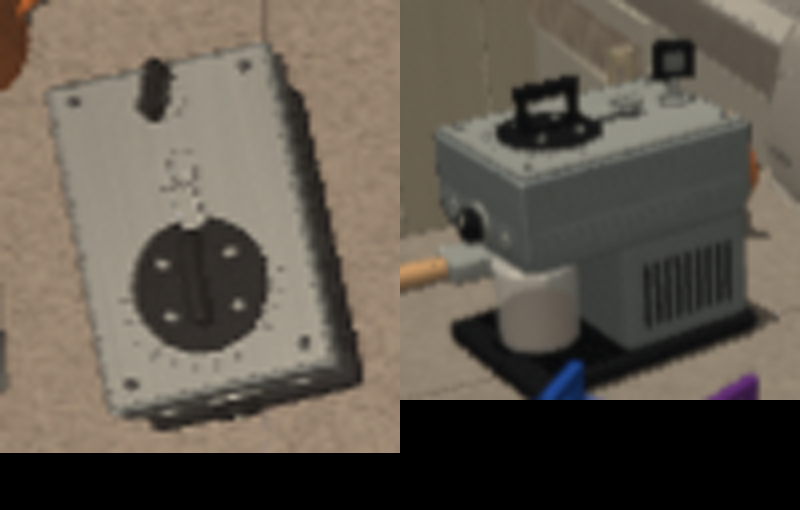

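The crop agrees with the cloud. The deck's yaw is about 0.206 and the carrier sits at (0.511,0.1015); the key should be at (0.616,0.123), as measured. I'll zoom in on the screw and the bow.

```bash
python3 - <<'E'
from h import *
C=np.array([.5454,.1086]); psi=np.deg2rad(11.787); R2=np.array([[np.cos(psi),-np.sin(psi)],[np.sin(psi),np.cos(psi)]])
ims={}
for n in("scene","top"):
    ims[n]=np.mean([camera(n)[0].astype(float) for _ in range(3)],0).astype(np.uint8)
out=[]
S=380
for n in("top","scene"):
    # grinder x up, y left; window x -10..70 , y +-40 at z=.186
    g=np.array([[ -10,40],[70,40],[70,-40],[-10,-40]])/1000.
    src=np.float32([proj(n,[*(C+R2@a),.187]) for a in g]); dst=np.float32([[0,S],[0,0],[S,0],[S,S]])
    out.append(cv2.warpPerspective(ims[n],cv2.getPerspectiveTransform(src,dst),(S,S),flags=cv2.INTER_LINEAR))
cv2.imwrite("pics/c2.png",cv2.convertScaleAbs(np.hstack(out),alpha=1.2))
W=cloud("top",np.load("top0.npy")); w=W[175:200,235:255].reshape(-1,3); w=w[(w[:,2]>.2)]
r=cv2.minAreaRect((w[:,:2]*1000).astype(np.float32)); print(r)
X=w[:,:2]-w[:,:2].mean(0); e,v=np.linalg.eigh(X.T@X); print(np.degrees(np.arctan2(v[1,1],v[0,1])),w.mean(0),w[:,2].max())
Ws=cloud("scene",np.load("scene0.npy")); w=Ws[140:165,290:320].reshape(-1,3); w=w[(w[:,2]>.2)&(w[:,2]<.25)&(np.hypot(w[:,0]-.616,w[:,1]-.123)<.03)]
X=w[:,:2]-w[:,:2].mean(0); e,v=np.linalg.eigh(X.T@X); print(len(w),np.degrees(np.arctan2(v[1,1],v[0,1])),w.mean(0),e)
# handle
w=W[205:240,235:265].reshape(-1,3); w=w[(w[:,2]>.2)&(w[:,2]<.22)]
X=w[:,:2]-w[:,:2].mean(0); e,v=np.linalg.eigh(X.T@X); print("handle",np.degrees(np.arctan2(v[1,1],v[0,1])),w.mean(0),cv2.minAreaRect((w[:,:2]*1000).astype(np.float32)))
E
```

```text
((615.0191650390625, 123.1621322631836), (10.769472122192383, 29.08012580871582), 82.40950775146484)
170.2474815544468 [0.61398176 0.12206239 0.21795394] 0.2294381236777899
81 167.95806855153526 [0.61626319 0.11605114 0.21106921] [0.00040679 0.00676417]
handle -170.69503264432097 [0.51003012 0.10092899 0.21246297] ((510.6977844238281, 101.60995483398438), (48.147674560546875, 10.769755363464355), 9.199917793273926)
```

View pics/c2.png

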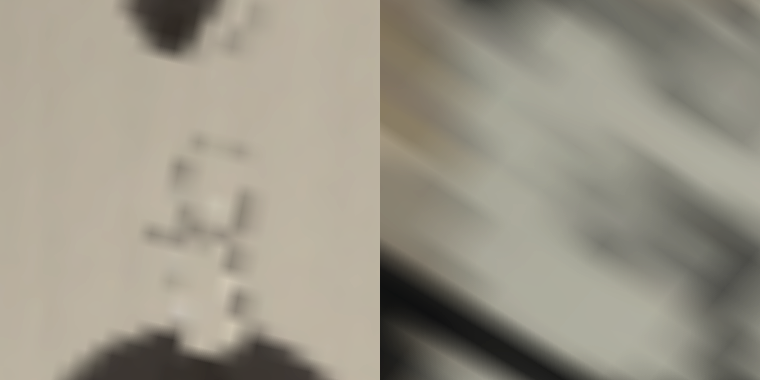

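The cam notches the flange at (214,345), so the screw angle is about +0.15. The slot itself isn't clear, so I'll take one raw enlargement.

```bash
python3 - <<'E'
from h import *
C=np.array([.5454,.1086]); psi=np.deg2rad(11.787); u=np.array([np.cos(psi),np.sin(psi)])
out=[]
for n in("top","scene"):
    p=cv2.imread(f"pics/{n}0.png"); x,y=proj(n,[*(C+.03*u),.188]); print(n,x,y)
    xi,yi=int(round(x)),int(round(y)); a=p[yi-9:yi+10,xi-9:xi+10]
    k=20; b=cv2.resize(a,None,fx=k,fy=k,interpolation=cv2.INTER_NEAREST)
    T=lambda P:tuple(int((c-o+.5)*k) for c,o in zip(proj(n,P),(xi-9,yi-9)))
    v=np.array([-u[1],u[0]])
    th=np.linspace(0,2*np.pi,24,endpoint=False)
    for t in th: cv2.circle(b,T([*(C+.03*u+.012*(np.cos(t)*u+np.sin(t)*v)),.188]),2,(0,0,255),-1)
    out.append(cv2.convertScaleAbs(b,alpha=1.3))
cv2.imwrite("pics/c3.png",np.hstack(out))
W=cloud("top",np.load("top0.npy")); x,y=map(int,map(round,proj("top",[*(C+.03*u),.188])))
print((W[y-6:y+9,x-6:x+7,2]*1000-175).round().astype(int))
E
```

```text
top 247.06701703715026 201.35362189775486
scene 290.0648895206501 158.24420455312966
[[ 2 -3 -5  1  1  0  4  2  1  3 -1  0  3]
 [-2  1 -4 -1  2 -4  2 -4  2  2 -1  1  2]
 [ 7  2 -2 -3 -2 -1  2  0  0  1  0  0 -5]
 [ 0 -1  0 -3 13  9 13 15 10  2 -1 -2  5]
 [ 3  2 -2 15 16  8  5 11 11 14  0  3 -4]
 [-4 -6 -2 11 12  5  4 12 14 14  9 -2  2]
 [-1  3 17 14 13 12  2 12 12 10 10  0  1]
 [ 1  1  9 10 12 13  7  5 14 11 13 -1 -1]
 [ 1 -2  1 17 13 11 11  5 16 12  9  2  0]
 [ 1 -2  1 14 16 12 10  7 14 11 -1  0  2]
 [-4  3 -2 -1  9 14 16  9  5  8  2 -1 -5]
 [ 2  0  0  2 -3  0  7  6 11  6  6 -3  2]
 [-3 -1 -3 -3 -4  1  5  7  7  4  6 -3 -1]
 [ 6 -1  5  2 -1 -1 -3  7  7  9 10 -2  0]
 [ 0 -1  0 -1  2  2 -2  8  6  7  6  6 -1]]
```

View pics/c3.png

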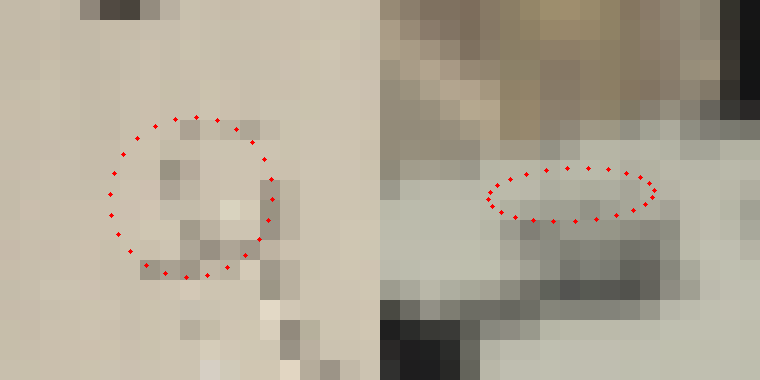

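The depth map shows the slot running along the cam, at roughly 0.36 rad world yaw. I'll refine that with averaged depth and move to above the key.

```bash
cat >> h.py <<'E'
from scipy.spatial.transform import Rotation as Ro
def rot(yaw):
    c,s=np.cos(yaw),np.sin(yaw); M=np.array([[c,s,0],[s,-c,0],[0,0,-1]])
    return Ro.from_matrix(M)
def q(r): 
    x=r.as_quat(); return [x[3],x[0],x[1],x[2]]
def st(tag=""):
    s=env.get_state(); print(tag,"t",round(s["time"],2),"tcp",np.round(s["tcp_pos"],4),"F",np.round(s["force"],1),"T",np.round(s["torque"],2),"op",round(s["opening"],4),"gf",np.round(s["gripper_force"],1),"q",np.round(s["qpos"],2)); return s
E
python3 - <<'E'
from h import *
d=np.mean([camera("top")[1] for _ in range(10)],0); W=cloud("top",d); np.save("davg.npy",d)
C=np.array([.5454,.1086]); psi=np.deg2rad(11.787); u=np.array([np.cos(psi),np.sin(psi)]); S=C+.03*u
f=lambda w:(np.degrees(cv2.fitLine((w[:,:2]*1000).astype(np.float32),cv2.DIST_HUBER,0,.01,.01)[:2].ravel()@np.array([0,0])),)
def ang(w):
    l=cv2.fitLine((w[:,:2]*1000).astype(np.float32),cv2.DIST_HUBER,0,.01,.01).ravel(); a=np.degrees(np.arctan2(l[1],l[0])); return (a+90)%180-90,l[2:]
w=W.reshape(-1,3); rr=np.hypot(w[:,0]-S[0],w[:,1]-S[1])
h=w[(rr<.02)&(w[:,2]>.1845)]; print("head",len(h),cv2.minEnclosingCircle((h[:,:2]*1000).astype(np.float32)),h.mean(0),"exp",S)
s=w[(rr<.0115)&(w[:,2]<.1835)&(w[:,2]>.177)]; print("slot",len(s),ang(s),(s*1000).round(1).tolist())
k=w[(np.hypot(w[:,0]-.616,w[:,1]-.123)<.03)&(w[:,2]>.221)]; print("key",len(k),ang(k),k.mean(0),cv2.minAreaRect((k[:,:2]*1000).astype(np.float32)))
for yaw in(-.19,-.19+np.pi):
  for dy in(0,.55,2.0):
    j=kin.inverse_kinematics([.6155,.123,.33],q(rot(yaw+dy))); print(yaw,dy,None if j is None else np.round(j,2))
E
```

```text
head 51 ((576.297119140625, 115.3993911743164), 18.782167434692383) [0.57523481 0.11467162 0.2084857 ] exp [0.57476741 0.11472822]
slot 11 (np.float32(22.309822), array([572.8929 , 114.71264], dtype=float32)) [[583.0, 118.9, 181.7], [583.0, 116.0, 181.4], [579.8, 118.8, 182.4], [580.0, 116.0, 181.2], [573.8, 115.9, 181.7], [573.7, 112.9, 182.1], [570.8, 115.9, 181.6], [570.7, 112.9, 182.4], [567.8, 113.0, 181.6], [564.7, 112.9, 182.1], [564.6, 109.9, 182.4]]
key 36 (np.float32(-3.8732376), array([616.5091 , 123.00757], dtype=float32)) [0.61835915 0.12245089 0.39103345] ((618.42041015625, 125.0013656616211), (47.84312438964844, 42.06217956542969), 41.27598571777344)
-0.19 0 [-0.9   0.49  0.86  1.69 -0.4   1.15 -1.69]
-0.19 0.55 [-0.82  0.45  0.73  1.68 -0.33  1.13 -1.21]
-0.19 2.0 [-0.73  0.42  0.6   1.68 -0.26  1.12  0.17]
2.951592653589793 0 [-0.62  0.4   0.43  1.67 -0.18  1.12  1.25]
2.951592653589793 0.55 [-0.5   0.38  0.27  1.66 -0.11  1.11  1.73]
2.951592653589793 2.0 [-1.09  0.71  1.28  1.7  -0.71  1.28 -2.56]
```

```bash
python3 - <<'E'
from h import *
env.reach([.6155,.123,.34],q(rot(-.175))); st("above")
env.grip(.045,60)
print(env.movel([.6155,.123,.262],.12,stop_force=8)); st("at")
env.grip(0.0,60); s=st("gripped")
p,_=camera("scene"); cv2.imwrite("pics/s1.png",cv2.resize(p[60:240,200:360],None,fx=3,fy=3))
E
```

```text
above t 3.32 tcp [0.6153 0.1242 0.3397] F [-0.5  1.3 -0.3] T [-0.01  0.   -0.04] op 0.086 gf 0.0 q [-0.91  0.48  0.86  1.67 -0.39  1.17 -1.69]
False
at t 4.59 tcp [0.616  0.1229 0.2627] F [ 0.7 -0.1  0.4] T [ 0.04 -0.05  0.  ] op 0.0448 gf 0.0 q [-0.86  0.56  0.81  1.75 -0.46  1.03 -1.63]
gripped t 5.0 tcp [0.6159 0.123  0.2628] F [-1.   0.8  4.6] T [ 0.03  0.17 -0.01] op 0.0091 gf 58.9 q [-0.86  0.55  0.81  1.75 -0.46  1.03 -1.63]
```

View pics/s1.png

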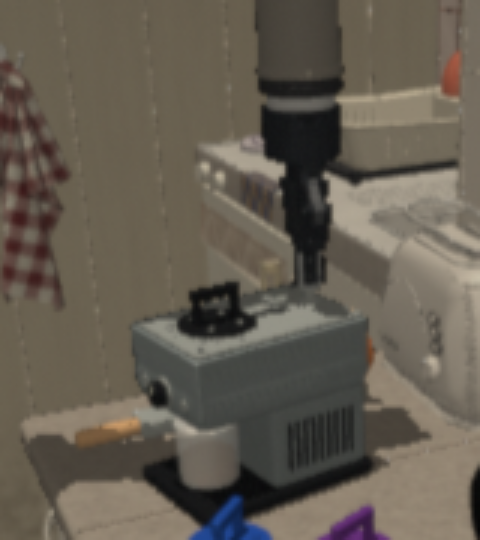

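The picture shows the gripper closed on the bow at crop position (312,230), with the shank below it. Next I lift the key and try it in the slot.

```bash
python3 - <<'E'
from h import *
print(env.movel([.6159,.123,.328],.12)); st("lift")
env.movel([.5748,.1147,.315],.1,rot=q(rot(.37))); st("over")
print(env.movel([.5748,.1147,.2985],.03,stop_force=6)); st("down")
E
```

```text
False
lift t 5.75 tcp [0.6154 0.1232 0.3273] F [ 0.5  0.7 -1.1] T [-0.01  0.01  0.04] op 0.0095 gf 58.5 q [-0.9   0.49  0.86  1.69 -0.4   1.15 -1.68]
over t 6.44 tcp [0.5748 0.1148 0.3146] F [ 0.8 -0.8 -1. ] T [-0.01 -0.03 -0.02] op 0.0094 gf 58.5 q [-0.86  0.39  0.74  1.8  -0.29  1.07 -1.23]
True
down t 6.88 tcp [0.5747 0.1143 0.3019] F [ 0.2 -1.  -0.7] T [-0.38 -0.21 -0.05] op 0.0089 gf 58.6 q [-0.86  0.4   0.73  1.81 -0.3   1.04 -1.21]
```

```bash
python3 - <<'E'
from h import *
env.dwell(.2); st("rest")
print(env.movel([.5748,.1147,.2985],.02,stop_force=12)); env.dwell(.1); st("down")
E
```

```text
rest t 7.08 tcp [0.5745 0.1144 0.3023] F [-0.4 -0.7 -1.1] T [-0.51 -0.13 -0.02] op 0.0091 gf 58.6 q [-0.86  0.4   0.73  1.81 -0.3   1.05 -1.21]
False
down t 7.54 tcp [0.5751 0.1142 0.2985] F [ 3.5 -3.4 -2.1] T [-0.99 -0.79 -0.03] op 0.0091 gf 58.5 q [-0.85  0.4   0.73  1.82 -0.31  1.04 -1.21]
```

```bash
python3 - <<'E'
from h import *
P=[.5752,.1138,.2985]
env.movel(P,.02); env.dwell(.1); st("ctr")
for y in(.47,.67,.87):
    env.movel(P,.02,rot=q(rot(y))); s=st(str(y))
p,_=camera("top"); cv2.imwrite("pics/t1.png",cv2.resize(p[150:270,190:310],None,fx=5,fy=5))
E
```

```text
ctr t 7.89 tcp [0.5752 0.114  0.2985] F [ 3.  -3.3 -1.3] T [-0.63 -0.59  0.03] op 0.0095 gf 58.6 q [-0.85  0.41  0.73  1.82 -0.31  1.04 -1.21]
0.47 t 8.14 tcp [0.5752 0.1135 0.2986] F [ 1.8 -3.1 -0.6] T [-0.93 -0.6  -0.06] op 0.0093 gf 58.7 q [-0.84  0.4   0.7   1.81 -0.3   1.03 -1.12]
0.67 t 8.49 tcp [0.5756 0.113  0.2986] F [ 3.8 -4.1 -1.6] T [-1.25 -0.88 -0.01] op 0.0092 gf 58.7 q [-0.8   0.39  0.65  1.81 -0.27  1.03 -0.95]
0.87 t 8.84 tcp [0.5757 0.1129 0.2986] F [ 4.8 -4.2 -1.8] T [-1.28 -0.94 -0.05] op 0.0092 gf 58.7 q [-0.77  0.38  0.61  1.81 -0.25  1.03 -0.77]
```

View pics/t1.png

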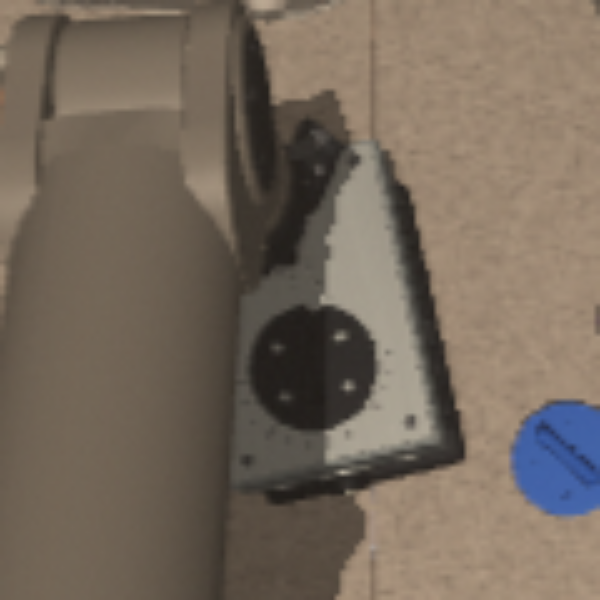

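The flange disc at crop position (312,368) now looks whole, so the cam notch has gone and the screw is turning. I'll keep going.

```bash
python3 - <<'E'
from h import *
P=[.5757,.1127,.2985]
for y in(1.07,1.27,1.47,1.67,1.79):
    env.movel(P,.02,rot=q(rot(y))); s=st(str(y))
p,_=camera("scene"); cv2.imwrite("pics/s2.png",cv2.resize(p[90:220,220:350],None,fx=4,fy=4,interpolation=cv2.INTER_CUBIC))
E
```

```text
1.07 t 9.24 tcp [0.576  0.1126 0.2986] F [ 4.4 -3.4 -0.2] T [-0.84 -0.96 -0.04] op 0.009 gf 58.6 q [-0.73  0.37  0.56  1.81 -0.23  1.03 -0.59]
1.27 t 9.59 tcp [0.5761 0.1126 0.2986] F [ 3.6 -3.6 -2.2] T [-0.87 -1.13 -0.07] op 0.0089 gf 58.6 q [-0.7   0.37  0.52  1.81 -0.21  1.02 -0.41]
1.47 t 9.94 tcp [0.5762 0.1127 0.2986] F [ 3.9 -2.9 -2.2] T [-0.82 -1.23 -0.07] op 0.0091 gf 58.6 q [-0.67  0.36  0.47  1.8  -0.19  1.02 -0.23]
1.67 t 10.29 tcp [0.5763 0.1127 0.2987] F [ 4.5 -2.7 -1.7] T [-0.76 -1.23 -0.07] op 0.0092 gf 58.6 q [-0.64  0.36  0.43  1.8  -0.17  1.02 -0.04]
1.79 t 10.56 tcp [0.5763 0.1128 0.2987] F [ 4.8 -2.5 -1.6] T [-0.75 -1.31 -0.03] op 0.0089 gf 58.6 q [-0.62  0.35  0.41  1.8  -0.16  1.02  0.07]
```

View pics/s2.png

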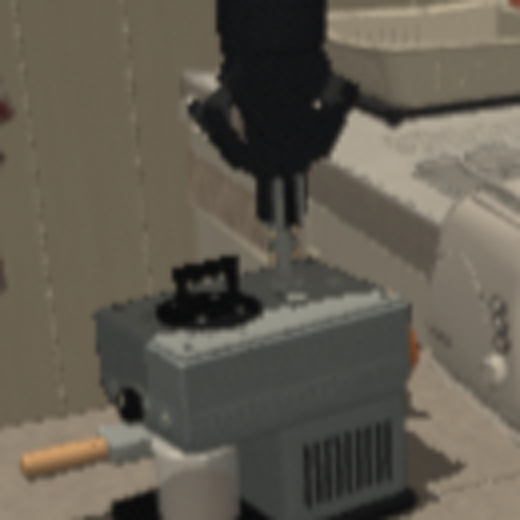

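The cam lug now points at the camera side, at crop position (297,297), clear of the flange. I'll withdraw the key and return it to the well.

```bash
python3 - <<'E'
from h import *
P=[.5763,.1128,.328]
env.movel(P,.06); st("up")
env.movel([.6159,.123,.328],.08,rot=q(rot(-.175))); env.dwell(.2); st("over well")
p,d=camera("top");W=cloud("top",d); w=W.reshape(-1,3)
C=np.array([.5748,.1147]); m=(np.hypot(*(w[:,:2]-C).T)<.036)&(np.hypot(*(w[:,:2]-C).T)>.016)&(w[:,2]>.1795)&(w[:,2]<.186)
print("cam",m.sum(),w[m].mean(0) if m.any() else None)
p,d2=camera("scene"); cv2.imwrite("pics/s3.png",cv2.resize(p[90:220,220:350],None,fx=4,fy=4,interpolation=cv2.INTER_CUBIC))
E
```

```text
up t 11.25 tcp [0.576  0.113  0.3279] F [ 0.1 -0.6 -0.6] T [-0.04  0.05  0.02] op 0.0095 gf 58.9 q [-0.63  0.32  0.41  1.77 -0.15  1.08  0.06]
over well t 13.57 tcp [0.6159 0.1229 0.3281] F [-0.6 -0.4 -1.6] T [-0.05  0.01 -0.01] op 0.0088 gf 59.0 q [-0.89  0.49  0.84  1.69 -0.39  1.15 -1.69]
cam 41 [0.5680531  0.10052816 0.18212696]
```

View pics/s3.png

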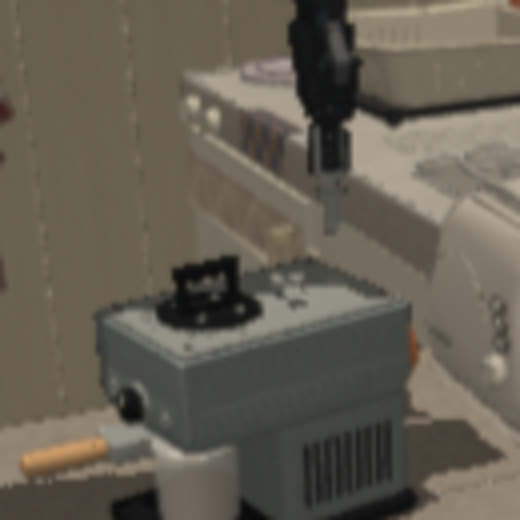

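The key hangs at crop position (332,200), roughly upright, and the cam has turned to the near side. Inserting it now.

```bash
python3 - <<'E'
from h import *
for z in(.292,.262):
    r=env.movel([.6159,.123,z],.05,stop_force=8); st(f"{z} {r}")
    if r: break
E
```

```text
0.292 False t 14.53 tcp [0.6161 0.1229 0.2923] F [ 0.3 -0.6 -0.2] T [-0.   -0.01  0.03] op 0.009 gf 59.0 q [-0.87  0.52  0.82  1.73 -0.42  1.08 -1.66]
0.262 True t 15.1 tcp [0.6154 0.1231 0.2628] F [-1.5  0.2  5.8] T [ 0.03  0.18 -0.03] op 0.0092 gf 59.6 q [-0.86  0.55  0.8   1.75 -0.45  1.03 -1.64]
```

The key touched bottom at z = 0.2628, the same height as when it was home. I'll release it, check it, and search for a tilt pose over the bowl.

```bash
python3 - <<'E'
from h import *
env.grip(.045,60); env.movel([.6155,.123,.345],.15)
env.movel([.5108,.1015,.345],.15,rot=q(rot(.19))); st("over carrier")
p,d=camera("scene"); cv2.imwrite("pics/s4.png",cv2.resize(p[90:220,220:350],None,fx=4,fy=4,interpolation=cv2.INTER_CUBIC))
W=cloud("scene",d).reshape(-1,3); k=W[(np.hypot(W[:,0]-.616,W[:,1]-.123)<.025)&(W[:,2]>.18)&(W[:,2]<.25)]; print("key top",len(k),np.percentile(k[:,2],[5,95,100]),np.nanmean(k,0))
q0=np.array(env.get_state()["qpos"]); res=[]
for tilt in np.deg2rad([65,72]):
  for az in np.arange(0,360,15):
    z=np.array([np.sin(tilt)*np.cos(np.deg2rad(az)),np.sin(tilt)*np.sin(np.deg2rad(az)),-np.cos(tilt)])
    for yaw in np.arange(0,360,30):
      a=np.cross([0,0,-1],z); a=a/np.linalg.norm(a)*tilt
      r=Ro.from_rotvec(a)*rot(np.deg2rad(yaw))
      P=np.array([.512,-.269,.28])-.1*z
      j=kin.inverse_kinematics(P.tolist(),q(r))
      if j is not None: res.append((np.abs(np.array(j)-q0).max(),round(np.degrees(tilt)),az,yaw,np.round(j,2).tolist(),P.round(3).tolist()))
res.sort(key=lambda t:t[0]); print(len(res)); [print(x) for x in res[:8]]
E
```

```text
over carrier t 17.1 tcp [0.5113 0.1019 0.345 ] F [-0.4 -0.4  0.3] T [0.03 0.01 0.01] op 0.0449 gf 0.0 q [-1.02  0.23  0.83  1.91 -0.19  1.08 -1.49]
key top 118 [0.18521924 0.2200869  0.22187759] [0.61563538 0.11746093 0.20428653]
321
(np.float64(0.6027323516733933), 65, np.int64(240), np.int64(330), [-0.71, 0.83, 0.95, 1.71, 0.41, 1.35, -2.07], [0.557, -0.191, 0.322])
(np.float64(0.6312975323531305), 65, np.int64(240), np.int64(30), [-0.69, 0.8, 0.91, 1.71, 0.44, 1.37, -1.05], [0.557, -0.191, 0.322])
(np.float64(0.6432637593158204), 65, np.int64(240), np.int64(0), [-0.68, 0.79, 0.89, 1.71, 0.46, 1.38, -1.59], [0.557, -0.191, 0.322])
(np.float64(0.6670001900273895), 65, np.int64(225), np.int64(330), [-0.54, 0.89, 0.89, 1.52, 0.31, 1.59, -1.85], [0.576, -0.205, 0.322])
(np.float64(0.682649926688885), 72, np.int64(240), np.int64(30), [-0.69, 0.87, 0.9, 1.7, 0.49, 1.4, -1.1], [0.56, -0.187, 0.311])
(np.float64(0.6861433597989678), 72, np.int64(240), np.int64(330), [-0.72, 0.91, 0.97, 1.71, 0.45, 1.37, -2.1], [0.56, -0.187, 0.311])
(np.float64(0.6911173144094617), 65, np.int64(225), np.int64(30), [-0.54, 0.89, 0.89, 1.52, 0.31, 1.59, -0.8], [0.576, -0.205, 0.322])
(np.float64(0.6951134335200561), 65, np.int64(225), np.int64(0), [-0.57, 0.92, 0.95, 1.52, 0.28, 1.57, -1.29], [0.576, -0.205, 0.322])
```

View pics/s4.png

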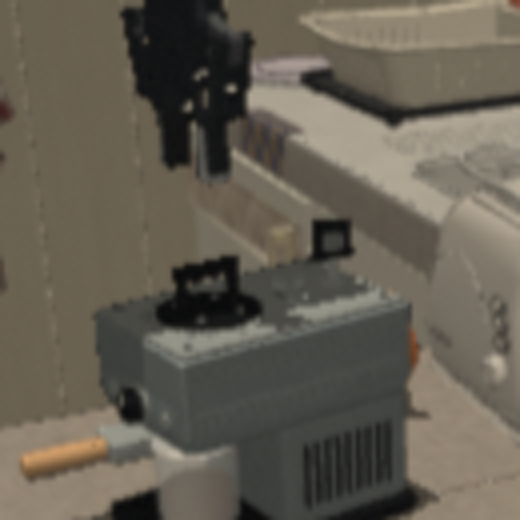

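The key stands home again: its bow is at crop position (332,238) and its top at z = 0.222. Now I'll grasp and lift the carrier, then check the tilt poses for clearance from the coffee maker.

```bash
python3 - <<'E'
from h import *
print(env.movel([.5108,.1015,.262],.12,stop_force=10)); st("at")
env.grip(0,100); s=st("grip"); p=np.array(s["tcp_pos"])
print(env.movel([p[0],p[1],.29],.05,stop_force=12)); st("l1")
E
python3 - <<'E'
from h import *
Ws=[cloud(n,np.load(n+"0.npy")).reshape(-1,3) for n in("top","scene")]
W=np.vstack(Ws); W=W[(W[:,2]>.09)&(W[:,0]>.3)&(W[:,0]<1)&(abs(W[:,1]+.15)<.45)&(W[:,2]<.8)]
m=W[(W[:,1]<.02)&(W[:,1]>-.4)]; print("machine",np.percentile(m,[1,5,50,95,99],axis=0).round(2).tolist())
from scipy.spatial import cKDTree
T=cKDTree(W); q0=np.array(env.get_state()["qpos"]); res=[]
for zc in(.28,.34):
 for tilt in np.deg2rad([60,68]):
  for az in np.arange(0,360,15):
    a0=np.deg2rad(az); z=np.array([np.sin(tilt)*np.cos(a0),np.sin(tilt)*np.sin(a0),-np.cos(tilt)])
    P=np.array([.512,-.269,zc])-.1*z
    cl=T.query(P-np.linspace(-.1,.3,20)[:,None]*z)[0].min()
    for yaw in np.arange(0,360,30):
      a=np.cross([0,0,-1],z); a=a/np.linalg.norm(a)*tilt
      j=kin.inverse_kinematics(P.tolist(),q(Ro.from_rotvec(a)*rot(np.deg2rad(yaw))))
      if j is not None: res.append((round(cl,3),round(np.abs(np.array(j)-q0).max(),2),zc,round(np.degrees(tilt)),int(az),int(yaw),np.round(j,2).tolist()))
best={}
for r in sorted(res,key=lambda t:t[1]): best.setdefault((r[4],r[3],r[2]),r)
for k in sorted(best): print(best[k])
E
```

```text
False
at t 17.99 tcp [0.5113 0.1014 0.2625] F [ 0.9  0.2 -0.4] T [ 0.06 -0.02 -0.  ] op 0.0449 gf 0.0 q [-0.94  0.34  0.78  2.   -0.3   0.91 -1.39]
grip t 18.41 tcp [0.5112 0.1015 0.2629] F [-1.4 -0.1  6.1] T [-0.09  0.34 -0.07] op 0.0078 gf 98.0 q [-0.94  0.34  0.78  2.   -0.3   0.91 -1.39]
False
l1 t 19.12 tcp [0.5111 0.1016 0.2899] F [ 0.6  0.8 -2.1] T [0.04 0.03 0.03] op 0.008 gf 97.5 q [-0.97  0.3   0.8   1.97 -0.26  0.97 -1.42]
machine [[0.67, -0.4, 0.1], [0.68, -0.38, 0.13], [0.87, -0.24, 0.36], [0.95, -0.03, 0.77], [0.95, 0.01, 0.79]]
(np.float64(0.185), np.float64(4.65), 0.28, 60, 0, 0, [0.72, 0.07, 0.02, 2.4, 4.39, 0.66, 0.82])
(np.float64(0.185), np.float64(4.42), 0.28, 68, 0, 120, [1.77, 0.32, -1.08, 2.41, 4.16, 0.6, -2.95])
(np.float64(0.186), np.float64(4.61), 0.34, 68, 0, 0, [0.76, 0.02, 0.02, 2.41, 4.35, 0.77, 0.85])
(np.float64(0.185), np.float64(2.84), 0.28, 60, 15, 0, [1.87, 0.41, -1.16, 2.2, -1.23, 0.55, 0.3])
(np.float64(0.186), np.float64(2.39), 0.34, 60, 15, 0, [1.42, 0.13, -0.59, 2.16, -1.34, 0.85, 0.24])
(np.float64(0.185), np.float64(4.73), 0.28, 68, 15, 0, 
[... 4637 characters left out ...]
), np.float64(1.41), 0.34, 68, 285, 30, [-1.23, 0.41, 1.22, 2.25, 1.14, 0.87, -1.98])
(np.float64(0.185), np.float64(1.72), 0.28, 60, 300, 0, [-1.3, 0.32, 1.36, 2.41, 1.46, 0.58, -2.87])
(np.float64(0.186), np.float64(1.64), 0.34, 60, 300, 150, [-0.84, -0.05, 0.68, 2.33, 1.38, 1.0, -0.04])
(np.float64(0.185), np.float64(1.88), 0.28, 68, 300, 30, [-0.43, 0.19, 0.22, 2.43, 1.62, 1.05, -2.57])
(np.float64(0.186), np.float64(1.79), 0.34, 68, 300, 180, [-0.73, 0.04, 0.53, 2.39, 1.53, 1.06, 0.26])
(np.float64(0.186), np.float64(1.84), 0.34, 60, 315, 60, [-0.06, -0.12, 0.02, 2.4, 1.58, 0.69, -1.81])
(np.float64(0.186), np.float64(4.23), 0.34, 60, 345, 0, [0.27, -0.17, 0.21, 2.43, 3.97, 0.23, 1.16])
```

```bash
python3 - <<'E'
from h import *
env.movel([.5111,.1016,.39],.1,stop_force=15); st("lifted")
tilt=np.deg2rad(68); z=np.array([0,-np.sin(tilt),-np.cos(tilt)]); a=np.cross([0,0,-1],z); a=a/np.linalg.norm(a)
P=np.array([.512,-.269,.30])-.1*z
env.movel([.5118,-.1,.39],.1); st("across")
for f,y in((.5,-.14),(1,P[1])):
    env.movel([.512,y,.39+(P[2]-.39)*f],.04,rot=q(Ro.from_rotvec(a*tilt*f)*rot(.19))); st(f"tilt {f}")
env.dwell(.5); s=st("end"); print(Ro.from_quat(np.roll(s["orientation"],-1)).as_matrix()[:,2])
for n in("scene","top"):
    p,_=camera(n); cv2.imwrite(f"pics/{n}9.png",p)
a=cv2.imread("pics/scene9.png")[130:330,200:400]; b=cv2.imread("pics/top9.png")[150:350,200:400]
cv2.imwrite("pics/fin.png",cv2.resize(np.hstack([a,b]),None,fx=2,fy=2))
E
```

```text
lifted t 20.27 tcp [0.5108 0.1016 0.3894] F [ 0.4  0.2 -2.3] T [-0.04  0.03  0.01] op 0.0079 gf 97.5 q [-1.05  0.17  0.85  1.85 -0.14  1.18 -1.53]
across t 22.43 tcp [ 0.5119 -0.0995  0.39  ] F [ 0.5 -0.4 -1.2] T [0.01 0.01 0.  ] op 0.0078 gf 97.6 q [-0.74  0.19  0.96  1.85 -0.17  1.18 -1.11]
tilt 0.5 t 23.78 tcp [ 0.5121 -0.1403  0.364 ] F [-0.2 -0.4 -2.5] T [0.78 0.07 0.03] op 0.008 gf 97.6 q [-1.01  0.31  1.09  1.97  0.37  1.02 -1.52]
tilt 1 t 25.05 tcp [ 0.5122 -0.1764  0.3378] F [-0.6  0.6 -1.4] T [1.26 0.   0.01] op 0.008 gf 97.7 q [-1.09  0.75  1.21  2.09  0.68  0.84 -1.87]
end t 25.55 tcp [ 0.512  -0.1763  0.3375] F [ 0.4  0.7 -1.6] T [1.33 0.03 0.01] op 0.0081 gf 97.7 q [-1.09  0.75  1.21  2.09  0.68  0.84 -1.87]
[ 8.92993813e-05 -9.27088644e-01 -3.74842151e-01]
```

View pics/fin.png

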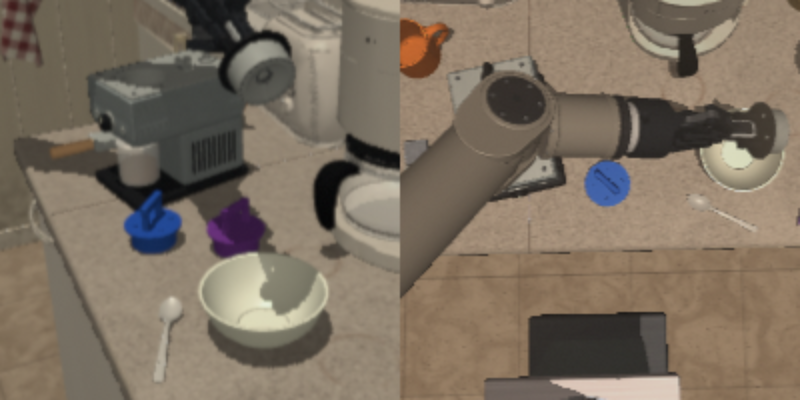

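The carrier's steel burr hangs tipped over the bowl: it is at (262,75) in the scene crop and (770,130) in the top crop, where parallax moves it outward. The bowl and the bystanders in view haven't moved. Handing in.

```bash
python3 -c "
from h import *
print(job.job_done())"
```

```text
the job is handed in; nothing more can be done
None
```

I handed the job in at about 26 s: the screw is turned about a quarter turn and its cam is clear, the key is back home in its well, and the carrier is held still, tipped 68° over the middle of the bowl. The judge's verdict was not shown.

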